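Hold the prism cell in the site laser's beam

ROBOT

A 6-joint arm with a two-finger parallel gripper is mounted at the origin on the work surface. World frame = base frame: x ahead of the robot, y to its left, z up, the work surface at z = 0. Lengths are in m, angles in rad, forces in N, time in s.
With the tool pointing down it reaches from about 0.425 to 0.95 m from the base axis. Payload 3.5 kg.
Tool frame: the origin (TCP) lies on the centre line of the jaws, within the pads' length; the fingertips stand ahead of it and the grasp point (between the pads) lies 11 mm behind it (tips_ahead is the z of the fingertips in the tool frame, in m); z points along the fingers, y is the direction in which the jaws open and shut (so a half turn about z gives the same grasp; the last joint's range is limited). The gripper opens to 85 mm and grips with 20 to 120 N. Pads are 22 mm wide; open, the fingers measure 114 mm over their backs; the gripper's body (76 mm by 85 mm) begins 54 mm behind the grasp point. The pads swing forward as they close: fully open they stand 13 mm farther back than shut.
Start: joints at [-1.276, 0.286, 1.577, -0, 1.279, -0.15], TCP at [0.29, -0.609, 0.239] pointing down, gripper open.
Joint ranges: [-2.77, 2.77], [-0.9, 2.22], [0.21, 2.48], [-1.53, 4.67], [0.24, 2.81], [-2.84, 2.84]. Speed limits (rad/s): [2.79, 2.79, 3.14, 3.14, 3.14, 3.14].

INTERFACE

Orientations are given as a unit quaternion [x, y, z, w].
In Python, from plant import * gives the robot as it stands. The module is installed in compiled form; this text tells all that it offers.
- The arm moves only by the tool move_arm, never from a script. Its arguments are lists of equal length, an entry for each row: "linear": the shift along the world's x, y, z in m, a list of three; "twist": the turn, a rotation vector about the world's x, y, z in degrees, a list of three. A call has 1 to 20 rows; each row shifts and turns the pose as measured when the row begins; what a row does not reach is not made up. A row lasts 1/12 s, in which the tool goes at most 41.7 mm and 7.16 degrees, less where a joint would pass 70% of its speed; a pose out of reach is approached as far as the arm can. A call is refused whole if a number of a shift passes 0.0417 or a number of a turn 7.16, either way. A call with a gripper value outside its range is refused whole. "grip" is the opening, from 0 (shut) to 1 (fully open), set as the call begins (left out, the last holds). The fingers move at their own pace and stop on an object; "force" is the grip in N (left out, the last holds). Time passes only in rows, so rows that do not move let the fingers close. It gives the time, the measured TCP pose, the force and the opening at its end, in the units of the state.
- get_state(): the state, without advancing time (a new reading comes with each control period).
- read_camera(name): name is "scene" or "top" or "wrist"; returns a dict with "img" (420x560x3 uint8, blue, green, red), "depth" (420x560 float32, m along the optical axis (not along the pixel's ray), 0 where there is no reading), "fx", "fy", "cx", "cy" (pixels), "rvec" (rotation vector, rad) and "tvec" (3), from world to camera coordinates, as OpenCV has them. Camera axes: x right, y down, z forward; pixel columns grow to the right and rows downward; lengths in m; the calibration is good to about 2 mm. The wrist camera is an equidistant fisheye: a pixel r from the principal point sees the ray r / f radians off the axis. A picture is of the moment at which its call begins.
- sign_off(): hands the job in, once; it reports no verdict.
The state is a dict: "time": time; "qpos": joint angles; "dq": joint speeds; "joint_efforts": joint torques, N m; "eef_pos": TCP position; "tcp_rot": TCP orientation; "contact_force": force on the tool from outside, world axes, zero at the start; "wrist_torque": the same for the moment, N m; "opening": opening from 0.0 (shut) to 1.0 (fully open).
Only numpy, scipy, OpenCV 4.12 (cv2) and the standard library are available. Lean on these libraries where they do the work, as an engineer would, in place of code of your own. Each camera call takes 0.05 s, during which the arm holds its last target.

TASK

First push the laser gently along its cross slide, away from the robot, until you feel it come up against its end stop, and leave it there. Then pick up the glass prism cell, touching it only on its two frosted faces, and hold it upright in the light path between the laser and the target plate, free of everything but the fingers, so that the beam passes squarely through the middle of its two clear faces. Finish while still holding it there, and leave the wrench, the screwdriver and the can alone.

Things in the scene. Friction and masses are not known exactly. Their poses are not given: they have to be found in the camera images.
- cell_center (a point): Centre of the glass prism cell: a loose upright block, about 210 g, 30 mm along its x, 40 mm along its y, 70 mm tall (z). It starts standing on the pad, this point 39 mm above the bench. The two faces across its x (40 mm wide, 30 mm apart) are frosted, matt white, and may be touched. Either clear face may look at the laser.
- cell_clear: The clear glass middle of the cell, see-through, fixed between the two frosted faces; origin under the cell's middle, same axes. Its polished clear faces are the two across y (30 mm wide, 40 mm apart): the fingers must not touch them, the beam must pass through them.
- pad: Black rubber pad on the bench, fixed, 100 x 100 mm, 4 mm thick, on which the cell stands. Origin at the centre of its underside.
- jig: Fixed steel plate 220 mm (x) by 320 mm (y), 12 mm thick, carrying the laser's slide at its +y end and at its -y end a white upright target plate (100 mm wide, top 116 mm above the bench) with a ring. Origin at the centre of its underside; x points away from the robot, y from target to laser, z up.
- beam_mid (a point): Point on the working beam line between laser and target, 75 mm above the bench; axes as the jig's, the beam runs along y. The beam follows this line, and strikes the middle of the target's ring, once the laser is at its end stop. The laser's front face lies 116 mm to +y of this point (its lens hood 110 mm), the target plate 112 mm to -y.
- laser_push (a point): Centre of the laser's rear face, towards the robot, 75 mm above the bench; it moves with the laser; axes as the jig's. The laser is a grey box 74 mm (x) by 62 mm (y), top 105 mm above the bench, on a carriage that slides along the jig's x over two rails 22 mm high. Push this face with the closed fingertips.
- laser_window (a point): Centre of the laser's round lens hood (22 mm across), 75 mm above the bench, where the thin red beam leaves along the jig's -y. It moves with the laser.
- laser (a joint): Travel of the laser along its slide in m, growing away from the robot. It starts 40 to 70 mm short of its end stop. It needs some 3 N to slide, stays where it is left, and the end stop is felt as a hard rise in force.
- wrench: A steel wrench lying on the bench towards the robot's right; leave it alone. Origin under its middle.
- screwdriver: A screwdriver lying on the bench near the pad, on the robot's side of it; leave it alone. Origin under its middle.
- can: A closed steel can 70 mm across, 90 mm tall, standing beyond the pad; leave it alone. Origin at its foot.
Things that resemble listed ones, but are neither listed nor needed, are in the scene too. There is more than one size of the part that bears cell_center; the job needs the smallest.

How it is judged:
By the outcome, as a careful person would: the job done as asked, in the order asked, and still so for the second after the job is handed in, while the arm keeps its last pose, push and grip.
It also fails if it takes over 54 s, if anything falls off the work surface, if the arm or the gripper's body presses on something with over 40 N, if the wrist force passes 120 N, or if a joint passes its speed limit or range.

## Working session

There is one attempt and no reset: what is moved stays moved. The work goes in short steps, Python scripts to look and compute and a tool call to move; the robot and the scene stay as the last step left them, time stands still between calls to the robot, and variables do not carry over. Pictures are saved under pics/ and viewed, and the job is handed in when it is done.

Besides the shell and the picture viewer there is one more tool, called after "Emit:" as name(argument=value, ...) on one line, values as JSON. move_arm: Moves the arm, as the interface text tells. Its arguments: {"type":"object","properties":{"linear":{"type":"array","items":{"type":"array","items":{"type":"number"}}},"twist":{"type":"array","items":{"type":"array","items":{"type":"number"}}},"grip":{"type":"number"},"force":{"type":"number"}},"required":["linear","twist"]}

```bash
mkdir -p pics; cat > h.py <<'E'
from plant import *
import numpy as np, cv2
def cam(n):
    c=read_camera(n); c['R']=cv2.Rodrigues(np.array(c['rvec'],float))[0]; c['t']=np.array(c['tvec'],float).ravel(); return c
def world_from_depth(c):
    h,w=c['depth'].shape; u,v=np.meshgrid(np.arange(w),np.arange(h)); d=c['depth']
    P=np.stack([(u-c['cx'])/c['fx']*d,(v-c['cy'])/c['fy']*d,d],-1)
    return (P-c['t'])@c['R']
def ray_plane(c,u,v,z):
    r=np.array([(u-c['cx'])/c['fx'],(v-c['cy'])/c['fy'],1.])@c['R']; o=-c['R'].T@c['t']
    return o+r*(z-o[2])/r[2]
E
python3 - <<'E'
from h import *
import pickle
s=get_state(); print(s)
for n in ['scene','top','wrist']:
    c=cam(n); cv2.imwrite(f'pics/{n}0.png',c['img']); pickle.dump(c,open(f'{n}0.pkl','wb'))
    print(n,c['fx'],c['cx'],c['cy'],-c['R'].T@c['t'])
E
```

```text
{'time': 0.0, 'qpos': array([-1.27599234e+00,  2.87215591e-01,  1.57819388e+00,  8.63269920e-06,
        1.27863040e+00, -1.49987760e-01]), 'dq': array([ 9.00854769e-05, -3.09199250e-04,  4.42254923e-05,  4.37512078e-04,
       -1.47161180e-04, -1.96085660e-04]), 'joint_efforts': array([ 2.49933428e-04, -4.05973649e+01, -2.92628431e+01, -7.75051149e-05,
        5.71089622e-03,  1.00577688e-05]), 'eef_pos': array([ 0.29027642, -0.60867406,  0.23790475]), 'tcp_rot': array([ 9.75371344e-01,  2.20565737e-01, -8.44007355e-05, -1.22070166e-03]), 'contact_force': array([-0.87542206, -0.40829889, -0.10946441]), 'wrist_torque': array([ 0.03172851, -0.07318067,  0.00431173]), 'opening': 1.0018034838028376}
scene 532.764763126324 284.4340113354601 215.4650572919949 [0.8849637  0.78838025 1.27983589]
top 455.4889448667889 275.6016914102484 201.3619774469824 [0.41692325 0.01349049 1.36984744]
wrist 325.19226210127806 279.07219599998865 201.25047954074265 [ 0.35302225 -0.57903828  0.37304186]
```

View pics/scene0.png

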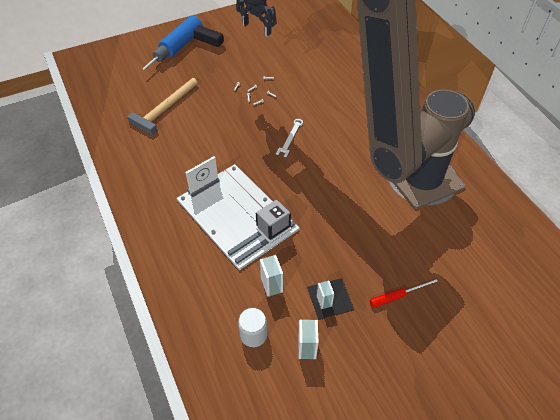

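View pics/top0.png

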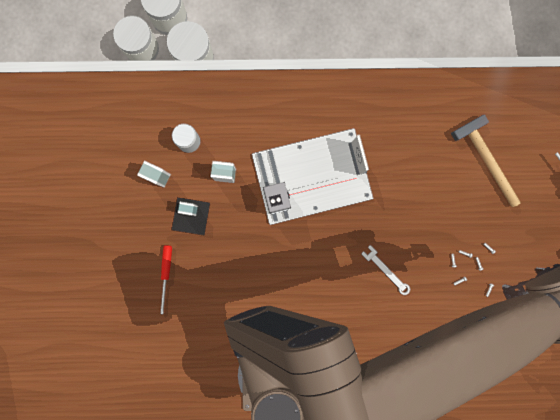

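View pics/wrist0.png

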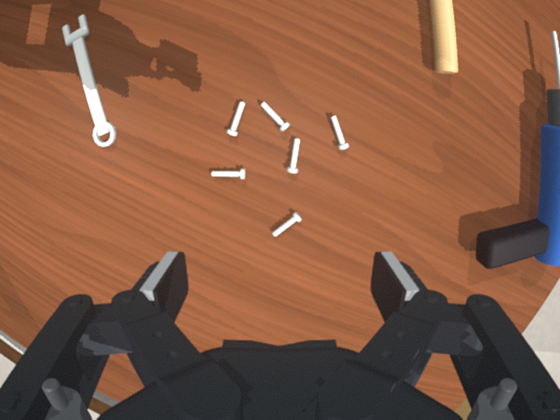

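The top view shows the jig centred near (312,175), turned about 12°. The laser is at (276,197) and the target at (362,152). The smallest cell is on the pad at (187,209), with two larger blocks at (153,174) and (223,171). The can is at (185,138), the screwdriver at (166,278) and the wrench at (386,270).

```bash
python3 - <<'E'
import pickle,cv2,numpy as np
from h import *
t=pickle.load(open('top0.pkl','rb')); s=pickle.load(open('scene0.pkl','rb'))
a=cv2.resize(t['img'][110:240,130:390],None,fx=3,fy=3,interpolation=cv2.INTER_CUBIC); cv2.imwrite('pics/topz.png',a)
b=cv2.resize(s['img'][150:365,170:370],None,fx=2.7,fy=2.7,interpolation=cv2.INTER_CUBIC); cv2.imwrite('pics/scz.png',b)
W=world_from_depth(t)
for (u,v) in [(312,175),(330,205),(276,197),(187,209),(187,205),(190,216),(200,230),(223,165),(153,168),(185,133),(166,262),(345,155),(358,140)]:
    print((u,v),W[v,u].round(3))
E
```

```text
(312, 175) [ 0.588 -0.119  0.014]
(330, 205) [ 0.497 -0.172  0.009]
(276, 197) [ 0.516 -0.009  0.106]
(187, 209) [0.488 0.244 0.073]
(187, 205) [0.499 0.244 0.075]
(190, 216) [0.471 0.248 0.003]
(200, 230) [0.428 0.218 0.005]
(223, 165) [0.608 0.138 0.104]
(153, 168) [0.603 0.334 0.101]
(185, 133) [0.702 0.246 0.093]
(166, 262) [0.337 0.314 0.028]
(345, 155) [ 0.647 -0.221  0.01 ]
(358, 140) [ 0.671 -0.24   0.116]
```

View pics/topz.png

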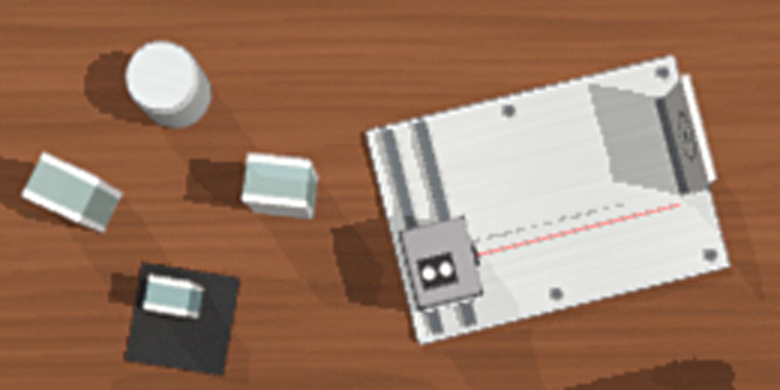

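View pics/scz.png

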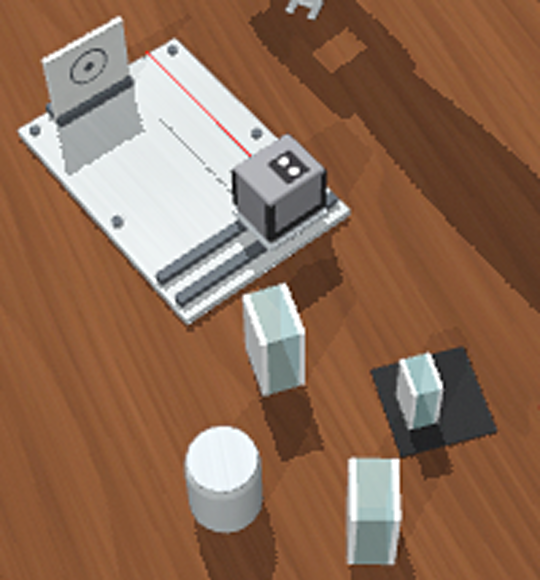

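```bash
python3 - <<'E'
import pickle
import plant; print([n for n in dir(plant) if not n.startswith('_')], getattr(plant,'tips_ahead',None))
from h import *
t=pickle.load(open('top0.pkl','rb')); s=pickle.load(open('scene0.pkl','rb'))
def rect(P):
    r=cv2.minAreaRect((P*1000).astype(np.float32)); return r
def comp(m,seed):
    n,l=cv2.connectedComponents(m.astype(np.uint8)); return l==l[seed[1],seed[0]]
for nm,c in (('top',t),('scene',s)):
    W=world_from_depth(c); 
    roi=(W[...,0]>.35)&(W[...,0]<.8)&(W[...,1]>-.35)&(W[...,1]<.42)
    def cl(lo,hi,mn=40):
        m=roi&(W[...,2]>lo)&(W[...,2]<hi)&(c['depth']>0)
        n,l,st,ce=cv2.connectedComponentsWithStats(m.astype(np.uint8))
        for i in range(1,n):
            if st[i,4]>mn:
                P=W[l==i]; r=rect(P[:,:2]); print(nm,(lo,hi),st[i,4],'z',P[:,2].mean().round(4),'rect c',np.round(r[0],1),'size',np.round(r[1],1),'ang',round(r[2],1))
    cl(.098,.113); cl(.066,.08,15); cl(.008,.018,200); cl(.085,.095)
    hsv=cv2.cvtColor(c['img'],cv2.COLOR_BGR2HSV)
    # red beam
    m=roi&(hsv[...,1]>70)&((hsv[...,0]<8)|(hsv[...,0]>172))&(hsv[...,2]>150)&(W[...,1]<.05)
    v,u=np.nonzero(m); 
    pts=np.array([ray_plane(c,a,b,.075)[:2] for a,b in zip(u,v)])
    pts=pts[(np.abs(pts[:,0]-.52)<.1)]
    l=cv2.fitLine((pts*1000).astype(np.float32),cv2.DIST_HUBER,0,.01,.01).ravel(); print(nm,'beam',len(pts),l, 'ang',np.degrees(np.arctan2(l[1],l[0])), pts.min(0),pts.max(0))
E
```

```text
['Unreachable', 'get_state', 'read_camera', 'sign_off', 'tips_ahead'] 0.008
top (0.098, 0.113) 45 z 0.1065 rect c [ 640.3 -248.9] size [88.8  7.2] ang 12.2
top (0.098, 0.113) 304 z 0.1019 rect c [590.9 342.4] size [58.4 43. ] ang 64.4
top (0.098, 0.113) 299 z 0.1016 rect c [594.4 142.2] size [58.8 43.7] ang 84.4
top (0.098, 0.113) 580 z 0.1047 rect c [516.2 -10.2] size [74.1 61.9] ang 13.7
top (0.066, 0.08) 47 z 0.0743 rect c [681.7 240.9] size [32.  68.2] ang 35.3
top (0.066, 0.08) 22 z 0.0729 rect c [ 656.4 -243. ] size [54.3  2.3] ang 12.0
top (0.066, 0.08) 16 z 0.072 rect c [ 607.6 -254.9] size [35.3  2.1] ang 14.2
top (0.066, 0.08) 23 z 0.0724 rect c [578.  317.1] size [ 2.1 39.6] ang 64.0
top (0.066, 0.08) 153 z 0.0736 rect c [490.4 248.9] size [41.2 29.9] ang 80.1
top (0.008, 0.018) 5571 z 0.012 rect c [ 585.4 -119.3] size [219.9 319.3] ang 13.2
top (0.085, 0.095) 366 z 0.0896 rect c [697.9 252.3] size [61.2 61.7] ang 56.2
top beam 53 [ 2.2838558e-01 -9.7357076e-01  5.4736377e+02 -1.4196552e+02] ang -76.79795 [ 0.52614438 -0.23654777] [ 0.56952312 -0.04635716]
scene (0.098, 0.
[... 640 characters left out ...]
0.066, 0.08) 185 z 0.074 rect c [492.5 246. ] size [42.4 30.9] ang 78.6
scene (0.066, 0.08) 84 z 0.0741 rect c [707.  264.3] size [36.7 68.7] ang 63.8
scene (0.066, 0.08) 46 z 0.0733 rect c [607.1 364.5] size [12.8 45.2] ang 47.4
scene (0.008, 0.018) 4518 z 0.0131 rect c [ 587.3 -120.8] size [221.7 326.3] ang 12.9
scene (0.085, 0.095) 80 z 0.0901 rect c [ 639.2 -250.4] size [99.2  8.8] ang 12.0
scene (0.085, 0.095) 46 z 0.0898 rect c [512.2  16.7] size [75.8  8.3] ang 12.0
scene (0.085, 0.095) 489 z 0.0906 rect c [700.1 249.7] size [62.6 62.9] ang 45.7
scene beam 39 [ 2.2900076e-01 -9.7342622e-01  5.5218256e+02 -1.6090454e+02] ang -76.76175 [ 0.52902579 -0.24282113] [ 0.57145363 -0.0624708 ]
```

Both views agree that jig yaw is about 13.2° and the jig centre is about (0.586, -0.120). The target gives beam x' ≈ +23 mm, and the laser needs about 65 mm of travel. The laser's rear face is near (0.481, -0.020). I'll shut the fingers and fly over to it.

Emit:
move_arm(linear=[[0.01, 0.036, 0], [0.01, 0.036, 0], [0.01, 0.036, 0], [0.01, 0.036, 0], [0.01, 0.036, 0], [0.01, 0.036, 0], [0.01, 0.036, 0], [0.01, 0.036, 0], [0.01, 0.036, 0], [0.01, 0.036, 0], [0.01, 0.036, 0], [0.01, 0.036, 0], [0.01, 0.036, 0], [0.01, 0.036, 0]], twist=[[0, 0, -3], [0, 0, -3], [0, 0, -3], [0, 0, -3], [0, 0, 0], [0, 0, 0], [0, 0, 0], [0, 0, 0], [0, 0, 0], [0, 0, 0], [0, 0, 0], [0, 0, 0], [0, 0, 0], [0, 0, 0]], grip=0, force=30)

```text
time: 1.32
eef_pos: [0.4263, -0.0863, 0.2305]
tcp_rot: [0.995, 0.104, -0.001, -0.004]
contact_force: [0.3, -0.6, -0.4]
opening: 0.003
```

Emit:
move_arm(linear=[[0.012, 0.03, 0], [0.012, 0.03, -0.01], [0, 0, -0.03], [0, 0, -0.03], [0, 0, -0.03], [0, 0, -0.03], [0, 0, -0.02], [0, 0, 0]], twist=[[0, 0, 1.3], [0, 0, 0], [0, 0, 0], [0, 0, 0], [0, 0, 0], [0, 0, 0], [0, 0, 0], [0, 0, 0]])

```text
time: 1.98
eef_pos: [0.4514, -0.0129, 0.0782]
tcp_rot: [0.992, 0.124, 0.004, -0.003]
contact_force: [-0.6, 0.9, -1.0]
opening: 0.0
```

```bash
python3 - <<'E'
from h import *
c=cam('wrist'); cv2.imwrite('pics/w1.png',c['img']); s=get_state(); print(s['eef_pos'],s['tcp_rot'],s['qpos'],s['contact_force'])
E
```

```text
[ 0.45233854 -0.01319814  0.07981716] [ 0.99225891  0.12405048  0.00508392 -0.00280912] [-0.25896047 -0.01127291  2.23049663  0.0113719   0.91507134  1.05618893] [-0.39720455  0.20211615 -0.11362242]
```

View pics/w1.png

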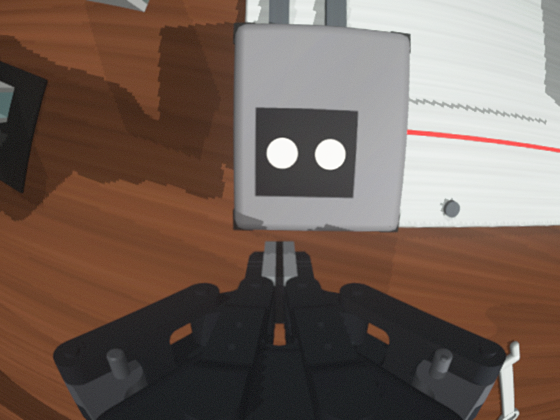

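The rear edge of the laser spans columns 235–400 and the shut fingertips are at column 280, so they need to go about 13 mm to -y'. I'll correct that and close the gap.

Emit:
move_arm(linear=[[0.003, -0.0125, -0.005], [0, 0, 0], [0.004, 0.001, 0], [0.004, 0.001, 0], [0.004, 0.001, 0], [0.002, 0.0005, 0], [0.002, 0.0005, 0]], twist=[[0, 0, -1], [0, 0, 0], [0, 0, 0], [0, 0, 0], [0, 0, 0], [0, 0, 0], [0, 0, 0]])

```text
time: 2.62
eef_pos: [0.4749, -0.0221, 0.0813]
tcp_rot: [0.993, 0.116, 0.007, -0.001]
contact_force: [-2.4, -1.3, -2.5]
opening: -0.002
```

Emit:
move_arm(linear=[[0.003, 0.0007, -0.002], [0.003, 0.0007, -0.002], [0.003, 0.0007, 0], [0.003, 0.0007, 0], [0.003, 0.0007, 0], [0.003, 0.0007, 0]], twist=[[0, 0, 0], [0, 0, 0], [0, 0, 0], [0, 0, 0], [0, 0, 0], [0, 0, 0]])

```text
time: 3.12
eef_pos: [0.4943, -0.0173, 0.0778]
tcp_rot: [0.993, 0.117, 0.006, -0.001]
contact_force: [-2.7, -0.9, 1.9]
opening: 0.004
```

Emit:
move_arm(linear=[[0.003, 0.0007, 0], [0.003, 0.0007, 0], [0.003, 0.0007, 0], [0.003, 0.0007, 0], [0.003, 0.0007, 0], [0.003, 0.0007, 0], [0.003, 0.0007, 0], [0.003, 0.0007, 0]], twist=[[0, 0, 0], [0, 0, 0], [0, 0, 0], [0, 0, 0], [0, 0, 0], [0, 0, 0], [0, 0, 0], [0, 0, 0]])

```text
time: 3.78
eef_pos: [0.5211, -0.0111, 0.0778]
tcp_rot: [0.993, 0.117, 0.006, -0.001]
contact_force: [-1.9, -0.7, 1.0]
opening: -0.004
```

Emit:
move_arm(linear=[[0.0015, 0.0004, 0], [0.0015, 0.0004, 0], [0.0015, 0.0004, 0], [0.0015, 0.0004, 0], [0.0015, 0.0004, 0], [0.0015, 0.0004, 0]], twist=[[0, 0, 0], [0, 0, 0], [0, 0, 0], [0, 0, 0], [0, 0, 0], [0, 0, 0]])

```text
time: 4.28
eef_pos: [0.5304, -0.0089, 0.0777]
tcp_rot: [0.993, 0.117, 0.004, -0.001]
contact_force: [-9.3, -4.4, 7.2]
opening: 0.003
```

Emit:
move_arm(linear=[[0.0015, 0.0004, 0], [0.0015, 0.0004, 0]], twist=[[0, 0, 0], [0, 0, 0]])

```text
time: 4.45
eef_pos: [0.5304, -0.0089, 0.0778]
tcp_rot: [0.993, 0.118, -0.001, -0.0]
contact_force: [-7.9, -3.1, 6.8]
opening: -0.002
```

Emit:
move_arm(linear=[[0.003, 0.0007, 0], [0.003, 0.0007, 0]], twist=[[0, 0, 0], [0, 0, 0]])

```text
time: 4.62
eef_pos: [0.53, -0.0089, 0.078]
tcp_rot: [0.993, 0.119, -0.012, 0.0]
contact_force: [-14.7, -4.8, 10.6]
opening: 0.001
```

```bash
python3 - <<'E'
from h import *
c=cam('scene'); cv2.imwrite('pics/s2.png',cv2.resize(c['img'][120:300,150:350],None,fx=3.3,fy=3.3,interpolation=cv2.INTER_CUBIC)); s=get_state(); print(s['eef_pos'],s['tcp_rot'],s['qpos'],s['contact_force'])
c=cam('wrist'); cv2.imwrite('pics/w2.png',c['img'])
E
```

```text
[ 0.53000856 -0.00892535  0.07800112] [ 9.92777356e-01  1.19356175e-01 -1.21335965e-02  2.73383220e-05] [-0.20474526  0.17777042  2.0300553  -0.0095263   0.9567734   1.13232885] [-14.27229889  -5.53673965  12.08029442]
```

View pics/s2.png

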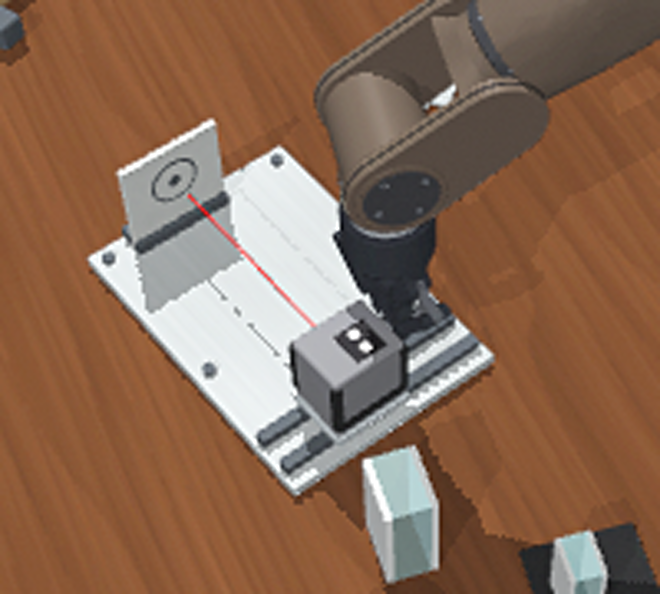

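View pics/w2.png

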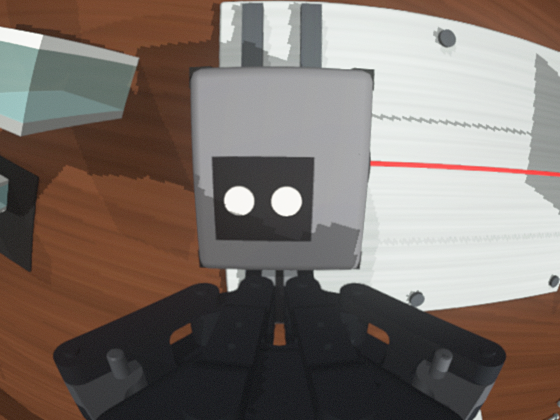

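The red line ends at (190,195) in the crop, short of the ring at (175,181). That end may simply be where the drawn beam stops. I'll check with numbers whether the laser lines up with the ring.

```bash
cat > m.py <<'E'
from h import *
th=np.radians(13.2); ex=np.array([np.cos(th),np.sin(th)]); ey=np.array([-ex[1],ex[0]]); J=np.array([.5855,-.1195])
def jig(p): p=np.asarray(p)[...,:2]-J; return np.stack([p@ex,p@ey],-1)
E
python3 - <<'E'
from m import *
import pickle
for n in ('scene','top'):
    c=cam(n); pickle.dump(c,open(n+'2.pkl','wb')); W=world_from_depth(c); q=jig(W); z=W[...,2]; d=c['depth']>0
    m=d&(z>.099)&(z<.11)&(np.abs(q[...,1]-.122)<.05)&(np.abs(q[...,0])<.09)
    k=q[m]; print(n,'laser',m.sum(),np.percentile(k,[2,50,98],0).round(4).tolist())
    m=d&(z>.04)&(z<.112)&(np.abs(q[...,1]+.138)<.02)&(np.abs(q[...,0])<.1)
    k=q[m]; print(n,'target',m.sum(),np.percentile(k,[2,50,98],0).round(4).tolist())
    m=d&(z>.112)&(z<.122)&(np.abs(q[...,1]+.138)<.02); k=q[m]; print(n,'target top',m.sum(),k.min(0),k.max(0))
    hsv=cv2.cvtColor(c['img'],cv2.COLOR_BGR2HSV)
    m=(np.abs(q[...,0])<.1)&(hsv[...,1]>70)&((hsv[...,0]<8)|(hsv[...,0]>172))&(hsv[...,2]>150)&(q[...,1]<.1)&(q[...,1]>-.17)
    v,u=np.nonzero(m); P=jig(np.array([ray_plane(c,a,b,.075) for a,b in zip(u,v)]))
    if len(P)>5:
        l=cv2.fitLine((P*1000).astype(np.float32),cv2.DIST_HUBER,0,.01,.01).ravel(); print(n,'beam',len(P),l,P.min(0),P.max(0))
E
```

```text
scene laser 507 [[-0.0143, 0.0898], [0.0226, 0.1218], [0.0578, 0.1512]]
scene target 503 [[-0.0272, -0.145], [0.0224, -0.1399], [0.0703, -0.1356]]
scene target top 81 [-0.02750955 -0.14924386] [ 0.07081008 -0.13567632]
scene beam 55 [ 1.3864791e-03 -9.9999905e-01  1.9892920e+01 -4.5941769e+01] [ 0.01845863 -0.11647508] [0.02171499 0.06895139]
top laser 37 [[0.043, 0.0921], [0.0514, 0.1018], [0.0563, 0.1229]]
top target 214 [[-0.0298, -0.142], [0.0156, -0.1366], [0.0671, -0.1352]]
top target top 80 [-0.02913343 -0.1432037 ] [ 0.06767153 -0.13602714]
top beam 54 [ 4.790721e-03  9.999885e-01  2.009597e+01 -4.904614e+01] [ 0.01844742 -0.11464448] [0.02131125 0.04828519]
```

The laser centre is at x' ≈ +22 mm, the target centre is at about +21 mm and the beam is at about +20 mm. They line up and the force rose hard, so the laser is at its end stop. I'll back off gently and lift.

Emit:
move_arm(linear=[[-0.005, -0.0012, 0], [-0.01, -0.0025, 0], [-0.015, -0.0035, 0], [0, 0, 0.03], [0, 0, 0.04], [0, 0, 0.04], [0, 0, 0.04], [0, 0.02, 0.03], [0, 0.03, 0], [0, 0.03, 0], [0, 0.03, 0], [0, 0.03, 0], [0, 0.03, 0], [0, 0.03, 0], [0, 0.02, 0]], twist=[[0, 0, 0], [0, 0, 0], [0, 0, 0], [0, 0, 0], [0, 0, 0], [0, 0, 6], [0, 0, 6], [0, 0, 6], [0, 0, 6], [0, 0, 6], [0, 0, 6], [0, 0, 6], [0, 0, 6], [0, 0, 6], [0, 0, 6]])

```text
time: 6.07
eef_pos: [0.4972, 0.2135, 0.2699]
tcp_rot: [0.789, 0.615, 0.007, 0.005]
contact_force: [0.4, 0.5, 0.7]
opening: 0.0
```

```bash
python3 - <<'E'
from m import *
s=get_state(); print(s['eef_pos'],s['tcp_rot'],s['qpos'],s['contact_force'],s['time'])
c=cam('wrist'); cv2.imwrite('pics/w3.png',c['img'])
print(-c['R'].T@c['t'], c['R'])
for n in ('scene','top'):
    c=cam(n); W=world_from_depth(c); q=jig(W); z=W[...,2]; d=c['depth']>0
    m=d&(z>.099)&(z<.11)&(np.abs(q[...,1]-.122)<.05)&(np.abs(q[...,0])<.09)
    k=q[m]; print(n,'laser',m.sum(),np.percentile(k,[2,50,98],0).round(4).tolist())
E
```

```text
[0.49720113 0.21353359 0.26989142] [0.78868603 0.61473382 0.00702824 0.00522306] [ 0.21964006 -0.04264134  1.88194692 -0.00356649  1.28511306  0.46725543] [0.40352002 0.45449953 0.66991918] 6.0667
[0.5117065  0.28097958 0.40516653] [[ 0.96971208 -0.24356263  0.01832265]
 [-0.23937803 -0.93277902  0.2694837 ]
 [-0.04854517 -0.26570764 -0.96283063]]
scene laser 500 [[-0.0128, 0.0904], [0.0239, 0.1223], [0.0574, 0.1508]]
top laser 546 [[-0.0155, 0.0928], [0.0203, 0.1228], [0.0544, 0.1516]]
```

View pics/w3.png

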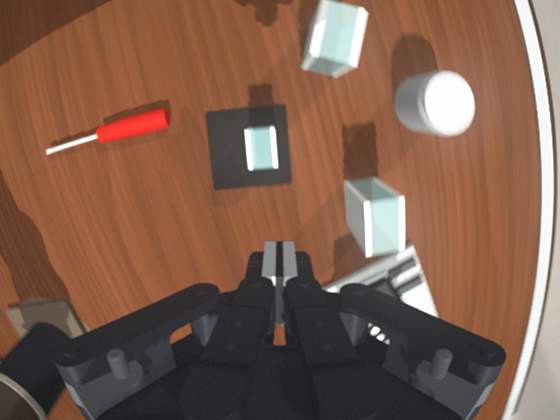

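The wrist picture shows the cell's top at (261,148) on the black pad, with white frosted strips at its left and right edges (columns 249 and 273). I'll measure it with the fisheye model.

```bash
cat >> m.py <<'E'
def fray(c,u,v):
    x=(np.asarray(u,float)-c['cx']); y=(np.asarray(v,float)-c['cy']); r=np.hypot(x,y)+1e-9; t=r/c['fx']
    d=np.stack([np.sin(t)*x/r,np.sin(t)*y/r,np.cos(t)],-1); return d
def fplane(c,u,v,z):
    d=fray(c,u,v)@c['R']; o=-c['R'].T@c['t']; return o+d*((z-o[2])/d[...,2])[...,None]
def fdepth(c):
    h,w=c['depth'].shape; u,v=np.meshgrid(np.arange(w),np.arange(h)); d=fray(c,u,v); P=d/d[...,2:]*c['depth'][...,None]
    return (P-c['t'])@c['R']
def cellmeas(c,tag,box,zt=.074,sc=8):
    u0,u1,v0,v1=box
    W=fdepth(c); z=W[...,2]
    m=np.zeros(z.shape,np.uint8); m[v0:v1,u0:u1]=((z>zt-.006)&(z<zt+.006))[v0:v1,u0:u1]
    v,u=np.nonzero(m); P=fplane(c,u,v,np.full(len(u),zt))[:,:2]; r=cv2.minAreaRect((P*1000).astype(np.float32))
    print(tag,'top n',len(u),'z',np.median(z[m>0]),'rect',r)
    w=np.zeros_like(m); g=c['img']; w[v0:v1,u0:u1]=(g.min(2)>225)[v0:v1,u0:u1]&1
    w&=m
    n,l,st,ce=cv2.connectedComponentsWithStats(w)
    cen=[]
    for i in range(1,n):
        if st[i,4]>8:
            vv,uu=np.nonzero(l==i); Q=fplane(c,uu,vv,np.full(len(uu),zt))[:,:2]*1000
            rr=cv2.minAreaRect(Q.astype(np.float32)); L=cv2.fitLine(Q.astype(np.float32),cv2.DIST_L2,0,.01,.01).ravel()
            print('  strip',st[i,4],Q.mean(0).round(1),'rect',np.round(rr[0],1),np.round(rr[1],1),rr[2],'lineang',np.degrees(np.arctan2(L[1],L[0])).round(1))
    cv2.imwrite(f'pics/{tag}.png',cv2.resize(g[v0:v1,u0:u1],None,fx=sc,fy=sc,interpolation=cv2.INTER_NEAREST))
E
python3 - <<'E'
from m import *
c=cam('wrist'); cellmeas(c,'cellz',(205,300,100,195),sc=6)
E
```

```text
cellz top n 1151 z 0.07434600033471296 rect ((491.1595458984375, 246.51512145996094), (40.35087585449219, 30.46099281311035), 79.78956604003906)
  strip 196 [503.6 244.3] rect [503.6 244.2] [40.2  5.1] 79.88237762451172 lineang 79.6
  strip 185 [479.  249.2] rect [478.9 249.2] [39.4  4.9] 80.14037322998047 lineang 80.0
```

View pics/cellz.png

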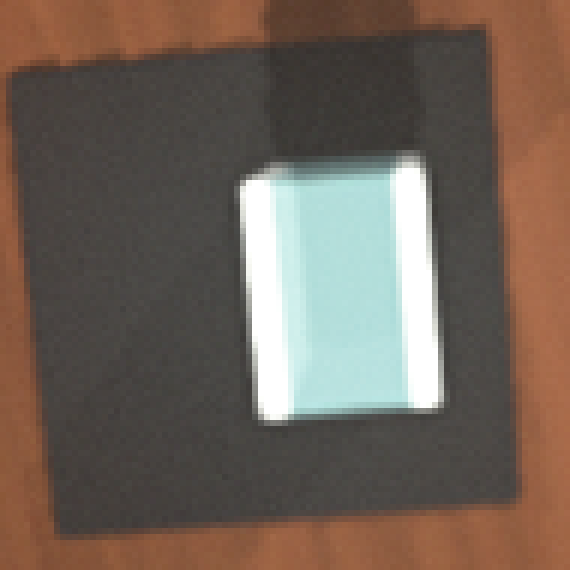

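The cell centre is at (0.491, 0.2466) with yaw -10°. Its top measures 40.3 × 30.4 mm at z 0.074, as it should. I'll open the jaws, align and go partway down.

```bash
cat >> m.py <<'E'
from scipy.spatial.transform import Rotation as Ro
def rotneed(ang):
    a=np.radians(ang)/2; tgt=Ro.from_quat([np.cos(a),np.sin(a),0,0]); cur=Ro.from_quat(get_state()['tcp_rot']); return np.degrees((tgt*cur.inv()).as_rotvec())
E
python3 -c "
from m import *
print(rotneed(79.9))"
```

```text
[0.06707869 0.91381753 4.43161953]
```

Emit:
move_arm(linear=[[-0.003, 0.016, 0], [-0.003, 0.017, 0], [0, 0, -0.03], [0, 0, -0.03], [0, 0, -0.03], [0, 0, 0], [0, 0, 0]], twist=[[0, 0.5, 2.2], [0, 0.4, 2.2], [0, 0, 0], [0, 0, 0], [0, 0, 0], [0, 0, 0], [0, 0, 0]], grip=1)

```text
time: 6.85
eef_pos: [0.4944, 0.2383, 0.18]
tcp_rot: [0.772, 0.636, 0.005, 0.003]
contact_force: [-0.3, 0.3, 0.8]
opening: 0.976
```

```bash
python3 - <<'E'
from m import *
s=get_state(); p=s['eef_pos'];print(p,s['tcp_rot'],s['opening'],s['time']); print(rotneed(79.9), np.array([.4912,.2466])-p[:2])
c=cam('wrist'); cv2.imwrite('pics/w4.png',c['img'])
E
```

```text
[0.4944001  0.23831748 0.18001555] [0.7719941  0.63560428 0.00498981 0.00272188] 0.975648319175251 6.85
[-0.12805149  0.63862795  0.96883168] [-0.0032001   0.00828252]
```

View pics/w4.png

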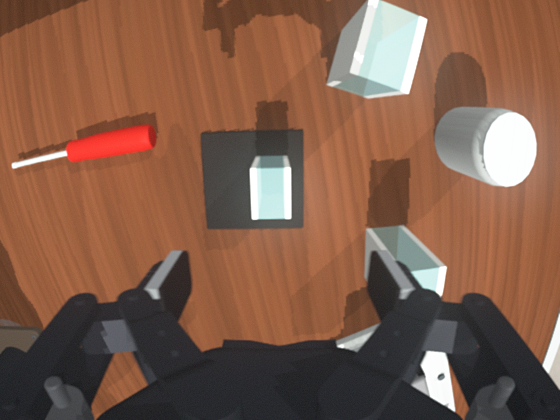

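The cell is at (270,188), roughly centred between the open fingers. I'll fine-tune the position and descend.

```bash
python3 - <<'E'
from m import *
c=cam('wrist'); cellmeas(c,'cellz2',(235,310,145,235),sc=6)
E
```

```text
cellz2 top n 2065 z 0.07440015504745241 rect ((490.7309265136719, 247.15122985839844), (41.08751678466797, 30.396968841552734), 79.50482940673828)
  strip 360 [478.6 248.7] rect [478.9 249.1] [40.3  5.4] 77.95911407470703 lineang 79.6
  strip 357 [503.5 245.2] rect [503.4 245.1] [40.3  4.7] 79.50688171386719 lineang 79.5
```

Emit:
move_arm(linear=[[-0.003, 0.008, 0], [0, 0, 0], [0, 0, 0]], twist=[[0, 0.6, 1.0], [0, 0, 0], [0, 0, 0]])

```text
time: 7.2
eef_pos: [0.4942, 0.2472, 0.1862]
tcp_rot: [0.766, 0.642, 0.005, 0.001]
contact_force: [-0.1, 0.6, 0.6]
opening: 0.998
```

```bash
python3 - <<'E'
from m import *
s=get_state(); p=s['eef_pos'];print(p,s['tcp_rot'],s['opening'],s['time']); print(rotneed(79.9), np.array([.4912,.2466])-p[:2])
c=cam('wrist'); cellmeas(c,'cellz3',(235,310,145,265),sc=6)
E
```

```text
[0.49415301 0.2471567  0.18619714] [0.76641881 0.64232138 0.00497068 0.00086832] 0.9983591491940894 7.2
[-0.28947221  0.50055084 -0.0314968 ] [-0.00295301 -0.0005567 ]
cellz3 top n 1925 z 0.07440994625221523 rect ((490.963134765625, 247.3427734375), (41.13365936279297, 30.69788932800293), 79.82305908203125)
  strip 366 [479.  250.1] rect [478.8 249.1] [40.4  6.3] 79.22297668457031 lineang 79.4
  strip 358 [503.3 245.3] rect [503.3 244.7] [40.4  5.5] 80.29092407226562 lineang 79.3
```

Emit:
move_arm(linear=[[-0.003, 0, -0.02], [-0.002, 0, -0.03], [-0.001, 0, -0.03], [0, 0, -0.02]], twist=[[-0.2, 0.5, 0], [0, 0, 0], [0, 0, 0], [0, 0, 0]])

```text
time: 7.58
eef_pos: [0.4958, 0.2503, 0.0959]
tcp_rot: [0.766, 0.643, 0.012, 0.005]
contact_force: [-1.0, 0.3, -0.3]
opening: 1.003
```

```bash
python3 - <<'E'
from m import *
s=get_state(); p=s['eef_pos'];print(p,s['tcp_rot'],s['opening'],s['time']); print(rotneed(79.8), np.array([.491,.247])-p[:2])
c=cam('wrist'); cv2.imwrite('pics/w5.png',c['img'])
E
```

```text
[0.49579178 0.2502775  0.09591346] [0.76595639 0.64275609 0.01240382 0.00464348] 1.0029601677057656 7.5833
[-0.50354299  1.43178838 -0.20370733] [-0.00479178 -0.0032775 ]
```

View pics/w5.png

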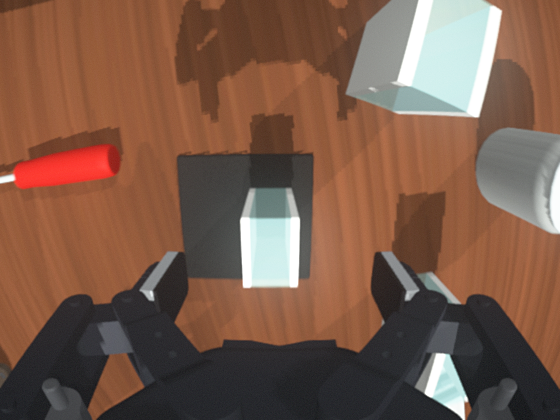

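The cell is between the jaws and slightly left of their middle (270 against 280). I'll correct the lateral offset and tilt here before descending.

Emit:
move_arm(linear=[[-0.006, -0.004, 0], [-0.003, -0.001, -0.005]], twist=[[-0.5, 1.6, 0], [0, 0.3, 0]])

```text
time: 7.8
eef_pos: [0.4845, 0.2447, 0.0872]
tcp_rot: [0.766, 0.643, -0.007, -0.004]
contact_force: [0.0, 0.8, -0.1]
opening: 0.996
```

```bash
cat > st.py <<'E'
import sys
from m import *
a,x,y=map(float,sys.argv[1:4])
s=get_state(); p=s['eef_pos'];print(p.round(4),np.round(s['tcp_rot'],4),s['opening'],s['time'],'F',s['contact_force'].round(1),'M',s['wrist_torque'].round(2)); print('rot',rotneed(a).round(2),'need', np.array([x,y])-p[:2])
E
python3 st.py 79.8 .491 .247
```

```text
[0.4845 0.2447 0.0872] [ 0.7659  0.6429 -0.0069 -0.0044] 0.9955781151449942 7.8 F [ 0.   0.8 -0.1] M [-0.04  0.01  0.03]
rot [ 0.13 -0.93 -0.22] need [0.00653297 0.00227639]
```

Emit:
move_arm(linear=[[0.005, 0.002, 0], [0, 0, 0], [0, 0, 0]], twist=[[0, -0.7, -0.2], [0, 0, 0], [0, 0, 0]])

```text
time: 8.05
eef_pos: [0.4908, 0.2474, 0.0887]
tcp_rot: [0.767, 0.641, -0.0, 0.0]
contact_force: [0.6, -0.1, 0.4]
opening: 1.003
```

```bash
python3 st.py 79.8 .491 .247
```

```text
[0.4908 0.2474 0.0887] [ 7.671e-01  6.415e-01 -3.000e-04  5.000e-04] 1.0032556777134944 8.05 F [ 0.6 -0.1  0.4] M [ 0.03  0.03 -0.02]
rot [ 0.06  0.01 -0.  ] need [ 0.00021715 -0.000378  ]
```

Emit:
move_arm(linear=[[0, 0, -0.01], [0, 0, -0.01], [0, 0, -0.01], [0, 0, 0], [0, 0, 0]], twist=[[0, 0, 0], [0, 0, 0], [0, 0, 0], [0, 0, 0], [0, 0, 0]])

```text
time: 8.47
eef_pos: [0.4927, 0.2482, 0.0582]
tcp_rot: [0.767, 0.642, 0.002, 0.002]
contact_force: [0.1, -0.3, 0.4]
opening: 0.996
```

```bash
python3 st.py 79.8 .491 .247
```

```text
[0.4927 0.2482 0.0582] [0.7671 0.6415 0.0024 0.0017] 0.9960391681370034 8.4667 F [ 0.1 -0.3  0.4] M [-0.06  0.03  0.01]
rot [-0.03  0.34 -0.01] need [-0.00174904 -0.00118031]
```

Emit:
move_arm(linear=[[-0.0015, -0.001, -0.009], [-0.0005, 0, -0.01], [0, 0, -0.006], [0, 0, 0], [0, 0, 0]], twist=[[0, 0.3, 0], [0, 0.2, 0], [0, 0, 0], [0, 0, 0], [0, 0, 0]])

```text
time: 8.88
eef_pos: [0.4897, 0.2467, 0.0293]
tcp_rot: [0.767, 0.642, -0.002, -0.002]
contact_force: [-0.1, 0.6, 0.7]
opening: 1.002
```

```bash
python3 st.py 79.8 .491 .247; python3 - <<'E'
from m import *
c=cam('wrist'); cv2.imwrite('pics/w6.png',c['img'])
E
```

```text
[0.4897 0.2467 0.0293] [ 0.7671  0.6415 -0.0023 -0.0019] 1.0023035066732002 8.8833 F [-0.1  0.6  0.7] M [-0.05 -0.09  0.02]
rot [ 0.   -0.34 -0.01] need [0.00129133 0.00025613]
```

View pics/w6.png

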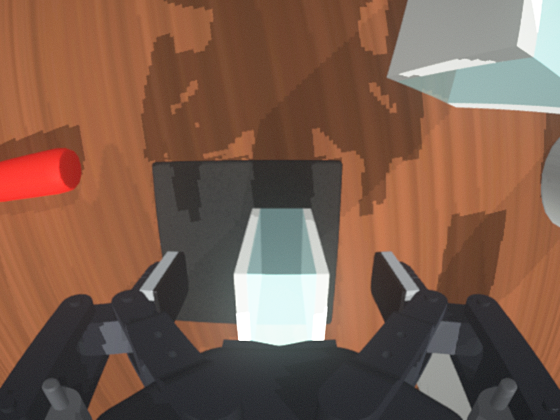

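Emit:
move_arm(linear=[[0.001, 0, 0.003], [0, 0, 0]], twist=[[0, -0.2, 0], [0, 0, 0]])

```text
time: 9.1
eef_pos: [0.4908, 0.2468, 0.0327]
tcp_rot: [0.767, 0.642, -0.001, -0.001]
contact_force: [0.1, 0.2, -0.1]
opening: 1.001
```

Emit:
move_arm(linear=[[0, 0, 0], [0, 0, 0], [0, 0, 0], [0, 0, 0], [0, 0, 0], [0, 0, 0]], twist=[[0, 0, 0], [0, 0, 0], [0, 0, 0], [0, 0, 0], [0, 0, 0], [0, 0, 0]], grip=0, force=45)

```text
time: 9.6
eef_pos: [0.4921, 0.2473, 0.0348]
tcp_rot: [0.767, 0.642, 0.001, 0.0]
contact_force: [0.9, -0.0, -1.8]
opening: 0.347
```

```bash
python3 st.py 79.8 .491 .247; python3 - <<'E'
from m import *
c=cam('wrist'); cv2.imwrite('pics/w7.png',c['img'])
E
```

```text
[0.4921 0.2473 0.0348] [7.671e-01 6.416e-01 9.000e-04 1.000e-04] 0.34687044460631994 9.6 F [ 0.9 -0.  -1.8] M [-0.01 -0.15  0.  ]
rot [-0.06  0.08 -0.02] need [-0.00105495 -0.00025566]
```

View pics/w7.png

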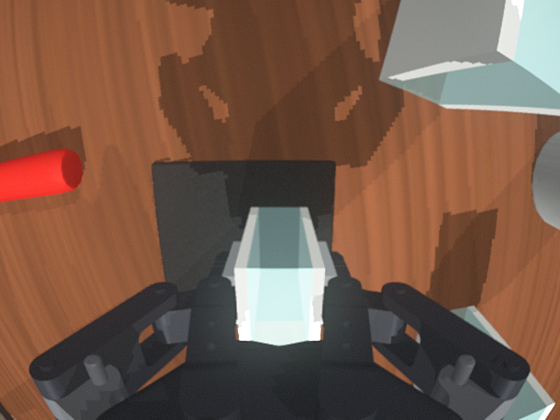

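The opening reads 0.347, about 29.5 mm, so the frosted faces are gripped. I'll lift.

Emit:
move_arm(linear=[[0, 0, 0.005], [0, 0, 0.01], [0, 0, 0.02], [0, 0, 0.025], [0, 0, 0.025], [0, 0, 0.025], [0, 0, 0.025], [0, 0, 0.02], [0, 0, 0.01], [0, 0, 0]], twist=[[0, 0, 0], [0, 0, 0], [0, 0, 0], [0, 0, 0], [0, 0, 0], [0, 0, 0], [0, 0, 0], [0, 0, 0], [0, 0, 0], [0, 0, 0]])

```text
time: 10.48
eef_pos: [0.4846, 0.245, 0.2064]
tcp_rot: [0.767, 0.642, -0.005, -0.002]
contact_force: [0.6, -0.3, -2.8]
opening: 0.35
```

```bash
python3 st.py 79.8 .491 .247; python3 - <<'E'
from m import *
c=cam('wrist'); cv2.imwrite('pics/w8.png',c['img'])
c=cam('scene'); cv2.imwrite('pics/s8.png',cv2.resize(c['img'][120:370,170:400],None,fx=2.4,fy=2.4,interpolation=cv2.INTER_CUBIC))
E
```

```text
[0.4846 0.245  0.2064] [ 0.7671  0.6416 -0.0049 -0.0024] 0.34950025692981423 10.4833 F [ 0.6 -0.3 -2.8] M [ 0.01 -0.05 -0.05]
rot [ 0.14 -0.61 -0.02] need [0.00642668 0.00195479]
```

View pics/w8.png

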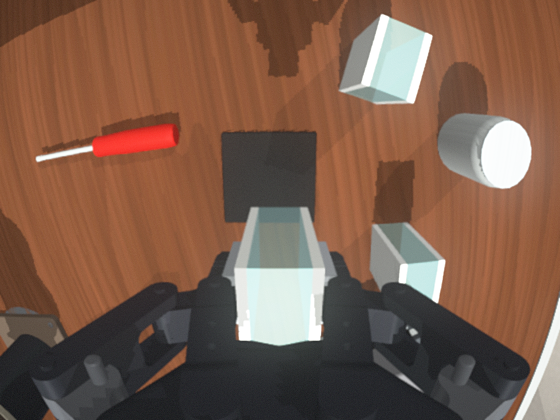

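View pics/s8.png

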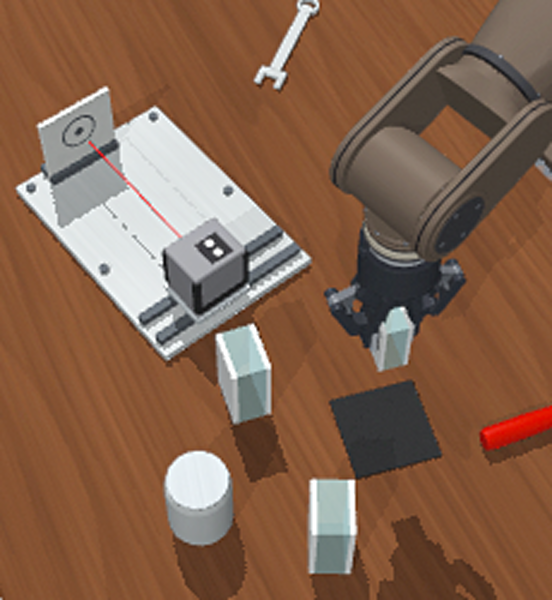

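The cell is lifted clear and nothing else has moved. I'll carry it over the jig.

Emit:
move_arm(linear=[[0.005, -0.015, 0], [0.01, -0.03, 0], [0.01, -0.03, 0], [0.01, -0.03, 0], [0.01, -0.03, 0], [0.01, -0.03, 0], [0.01, -0.03, 0], [0.01, -0.03, 0], [0.01, -0.03, 0], [0.01, -0.03, 0], [0.01, -0.03, 0], [0.01, -0.03, 0], [0.005, -0.02, 0], [0, -0.005, 0], [0, 0, 0], [0, 0, 0]], twist=[[0, 0, 0], [0, -0.6, 3], [0, 0, 3], [0, 0, 3], [0, 0, 3], [0, 0, 3], [0, 0, 3], [0, 0, 3], [0, 0, 2.4], [0, 0, 0], [0, 0, 0], [0, 0, 0], [0, 0, 0], [0, 0, 0], [0, 0, 0], [0, 0, 0]])

```text
time: 11.92
eef_pos: [0.5848, -0.1403, 0.162]
tcp_rot: [0.611, 0.791, -0.02, -0.027]
contact_force: [-0.5, -0.0, -2.7]
opening: 0.344
```

```bash
python3 st.py 103.2 .611 -.1397; python3 - <<'E'
from m import *
c=cam('wrist'); cv2.imwrite('pics/w9.png',c['img'])
c=cam('scene'); cv2.imwrite('pics/s9.png',cv2.resize(c['img'][120:320,150:350],None,fx=3,fy=3,interpolation=cv2.INTER_CUBIC))
E
```

```text
[ 0.5848 -0.1403  0.162 ] [ 0.6112  0.7907 -0.0203 -0.0267] 0.34394807147318573 11.9167 F [-0.5 -0.  -2.7] M [ 0.04 -0.02 -0.02]
rot [-0.07 -3.85 -1.39] need [0.02620003 0.00064737]
```

View pics/w9.png

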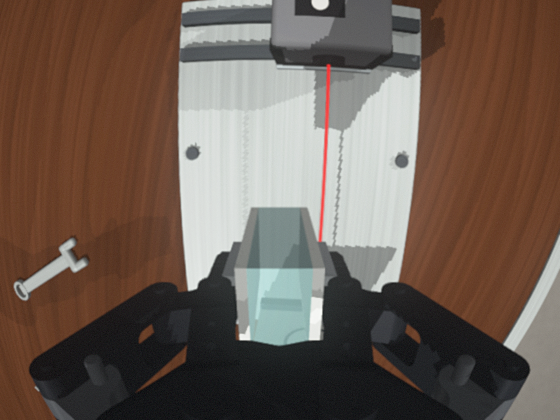

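View pics/s9.png

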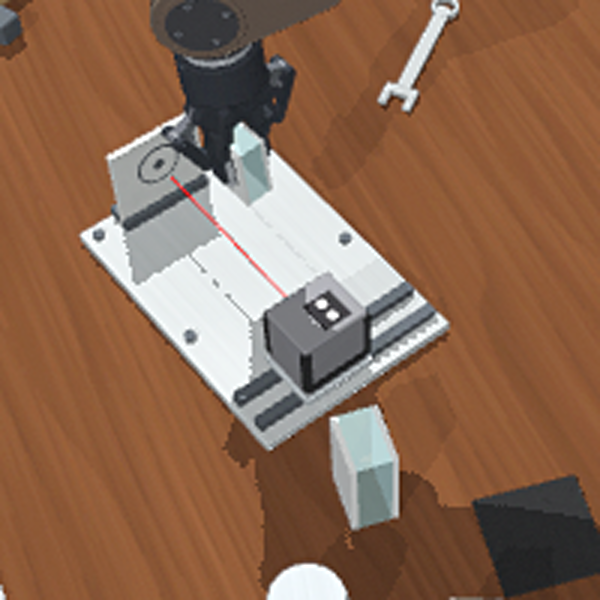

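z sagged to 0.162 with a 3.9° tilt, and the beam is to the right of the cell at column 325. I'll level it and shift about +26 mm in x.

Emit:
move_arm(linear=[[0.009, 0, 0.005], [0.008, 0, 0.005], [0.005, 0, 0], [0, 0, 0], [0, 0, 0]], twist=[[0, -1.3, -0.5], [0, -1.3, -0.5], [0, -1.0, -0.4], [0, 0, 0], [0, 0, 0]])

```text
time: 12.43
eef_pos: [0.6093, -0.1344, 0.1744]
tcp_rot: [0.619, 0.785, 0.002, 0.001]
contact_force: [0.3, -0.2, -3.0]
opening: 0.348
```

```bash
python3 st.py 103.2 .611 -.1397; python3 - <<'E'
from m import *
c=cam('wrist'); cv2.imwrite('pics/w10.png',c['img'])
# beam in wrist: red pixels intersect plane .075
g=c['img'].astype(int); m=(g[...,2]>180)&(g[...,1]<110)&(g[...,0]<110); m[:60]=0;m[250:]=0;m[:,:230]=0;m[:,420:]=0
v,u=np.nonzero(m); P=jig(fplane(c,u,v,np.full(len(u),.075))); l=cv2.fitLine((P*1000).astype(np.float32),cv2.DIST_HUBER,0,.01,.01).ravel(); print(len(u),l,P.min(0),P.max(0), 'tcp jig',jig(get_state()['eef_pos']))
# two-view ring & beam
for n in ('scene','top'):
    c=cam(n); W=world_from_depth(c); q=jig(W); z=W[...,2]
    hsv=cv2.cvtColor(c['img'],cv2.COLOR_BGR2HSV)
    m=(np.abs(q[...,0])<.1)&(hsv[...,1]>70)&((hsv[...,0]<8)|(hsv[...,0]>172))&(hsv[...,2]>150)&(q[...,1]<.1)&(q[...,1]>-.17)
    v,u=np.nonzero(m); P=jig(np.array([ray_plane(c,a,b,.075) for a,b in zip(u,v)]))
    if len(P)>5:
        l=cv2.fitLine((P*1000).astype(np.float32),cv2.DIST_HUBER,0,.01,.01).ravel(); print(n,'beam',len(P),l,P.min(0),P.max(0))
E
```

```text
[ 0.6093 -0.1344  0.1744] [0.6193 0.7852 0.002  0.0011] 0.34814529896094765 12.4333 F [ 0.3 -0.2 -3. ] M [-0.    0.01  0.  ]
rot [-0.1   0.24 -0.28] need [ 0.00172015 -0.00527881]
339 [2.7616421e-04 9.9999994e-01 1.9781490e+01 2.3340586e+01] [ 0.01911527 -0.05462076] [0.02059819 0.08369674] tcp jig [ 0.01972103 -0.01995305]
scene beam 55 [ 3.4459034e-04 -9.9999994e-01  1.9949200e+01 -1.3999386e+01] [ 0.01854696 -0.11647508] [0.02171499 0.06895139]
top beam 14 [3.1306255e-03 9.9999511e-01 2.0258173e+01 6.4161507e+01] [0.01893202 0.04271995] [0.02105306 0.08378307]
```

View pics/w10.png

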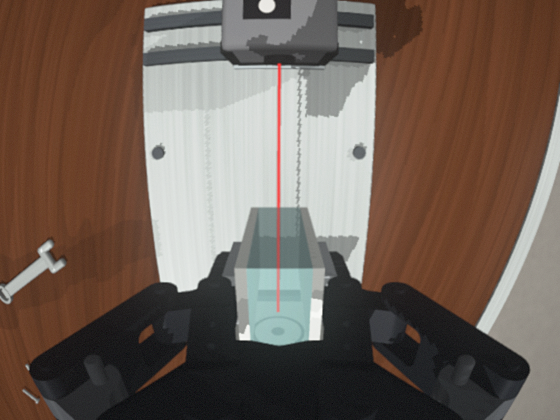

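In the wrist view the beam (column 279) is centred on the cell (columns 236–324). All three cameras put the beam at x' = 20 mm. I'll descend in stages.

Emit:
move_arm(linear=[[0.001, -0.005, -0.005], [0, 0, -0.01], [0, 0, -0.012], [0, 0, -0.012], [0, 0, -0.01], [0, 0, -0.005], [0, 0, 0], [0, 0, 0]], twist=[[0, 0.2, -0.2], [0, 0, 0], [0, 0, 0], [0, 0, 0], [0, 0, 0], [0, 0, 0], [0, 0, 0], [0, 0, 0]])

```text
time: 13.25
eef_pos: [0.6071, -0.14, 0.1102]
tcp_rot: [0.621, 0.784, -0.001, -0.004]
contact_force: [0.4, -0.0, -2.1]
opening: 0.347
```

```bash
python3 st.py 103.2 .611 -.1397; python3 - <<'E'
from m import *
print(jig(get_state()['eef_pos']))
E
```

```text
[ 0.6071 -0.14    0.1102] [ 6.214e-01  7.835e-01 -6.000e-04 -4.400e-03] 0.3470623237244903 13.25 F [ 0.4 -0.  -2.1] M [ 0.05 -0.03 -0.02]
rot [-0.26 -0.43  0.03] need [0.00390031 0.00029672]
[ 0.01634856 -0.02488748]
```

Emit:
move_arm(linear=[[0.002, 0, -0.008], [0.001, 0, -0.01], [0, 0, -0.01], [0, 0, -0.006], [0, 0, 0], [0, 0, 0], [0, 0, 0]], twist=[[-0.2, -0.3, 0], [0, 0, 0], [0, 0, 0], [0, 0, 0], [0, 0, 0], [0, 0, 0], [0, 0, 0]])

```text
time: 13.83
eef_pos: [0.611, -0.14, 0.073]
tcp_rot: [0.621, 0.784, -0.0, -0.0]
contact_force: [0.2, 0.4, -2.4]
opening: 0.347
```

```bash
python3 st.py 103.2 .611 -.1397; python3 - <<'E'
from m import *
print(jig(get_state()['eef_pos']))
E
```

```text
[ 0.611 -0.14   0.073] [ 6.213e-01  7.836e-01 -1.000e-04 -3.000e-04] 0.34659434389659166 13.8333 F [ 0.2  0.4 -2.4] M [-0.01 -0.04 -0.03]
rot [-0.01 -0.04  0.02] need [2.43747052e-05 2.73574112e-04]
[ 0.02012737 -0.02575002]
```

```bash
python3 - <<'E'
from m import *
print(get_state()['eef_pos'])
c=cam('wrist'); cv2.imwrite('pics/w11.png',c['img']); W=fdepth(c); print('wrist cell pts z', [W[v,280,2].round(4) for v in (272,280,290,300,310,325)],[jig(W[v,280]).round(4) for v in (280,300)])
print('frosted tops', [(W[290,u].round(4)) for u in (238,241,318,321)])
c=cam('scene'); cv2.imwrite('pics/s11.png',cv2.resize(c['img'][140:280,165:305],None,fx=4.2,fy=4.2,interpolation=cv2.INTER_CUBIC))
W=world_from_depth(c); q=jig(W); z=W[...,2]
m=(np.abs(q[...,0]-.02)<.025)&(np.abs(q[...,1]+.025)<.03)&(z>.03)&(z<.12)
v,u=np.nonzero(m); print('scene cell',m.sum(),'zmin/max',np.percentile(z[m],[1,50,99]),np.percentile(q[m],[1,99],0))
c=cam('top'); cv2.imwrite('pics/t11.png',cv2.resize(c['img'][110:240,240:390],None,fx=4,fy=4,interpolation=cv2.INTER_CUBIC))
print(get_state()['eef_pos'])
E
```

```text
[ 0.61097563 -0.13997357  0.07302347]
wrist cell pts z [np.float64(0.1124), np.float64(0.1129), np.float64(0.1128), np.float64(0.208), np.float64(0.1121), np.float64(0.1126)] [array([ 0.0205, -0.0106]), array([0.0201, 0.0438])]
frosted tops [array([ 0.5949, -0.133 ,  0.112 ]), array([ 0.5959, -0.1324,  0.1126]), array([ 0.6215, -0.1264,  0.1127]), array([ 0.6224, -0.1258,  0.1133])]
scene cell 281 zmin/max [0.04506169 0.09290198 0.11920111] [[-0.00265644 -0.03459505]
 [ 0.04424096 -0.00385821]]
[ 0.61139094 -0.14013609  0.07373911]
```

View pics/w11.png

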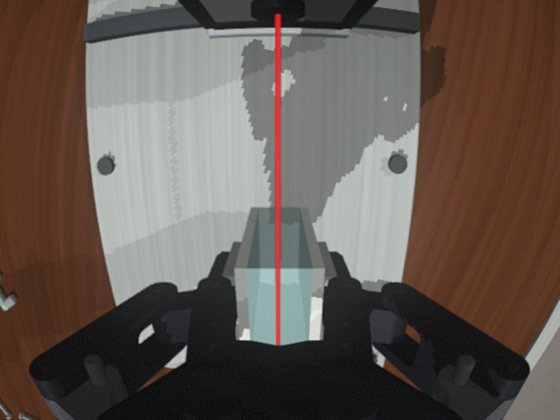

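View pics/s11.png

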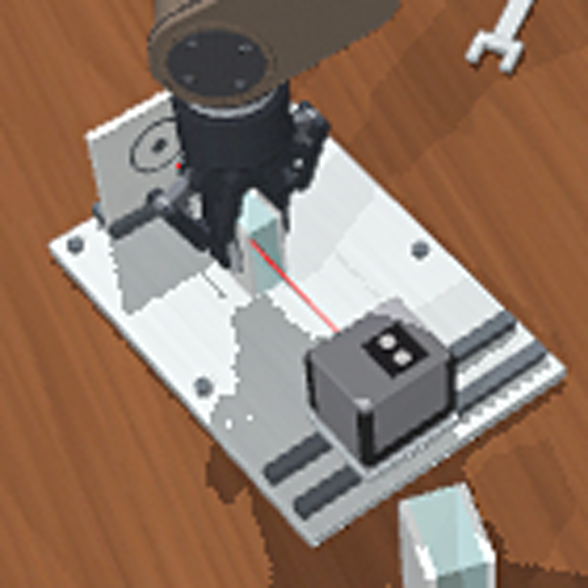

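The beam runs down the cell's middle at column 278. The cell's top is at z ≈ 0.1127 and should be 0.110, so I'll lower it about 3 mm.

Emit:
move_arm(linear=[[-0.0005, 0, -0.002], [0, 0, -0.001], [0, 0, 0], [0, 0, 0], [0, 0, 0]], twist=[[0, 0, 0], [0, 0, 0], [0, 0, 0], [0, 0, 0], [0, 0, 0]])

```text
time: 14.4
eef_pos: [0.6118, -0.1406, 0.0723]
tcp_rot: [0.621, 0.784, 0.001, 0.002]
contact_force: [0.5, 0.5, -3.3]
opening: 0.348
```

```bash
cat > chk.py <<'E'
from m import *
c=cam('wrist'); W=fdepth(c)
print('tops', [(W[v,u].round(4)) for v in(280,290) for u in (238,241,318,321)])
for i in range(4):
    s=get_state(); p=s['eef_pos']; print(s['time'],p.round(4),jig(p).round(4),rotneed(103.2).round(2),s['opening'],s['contact_force'].round(1),np.abs(s['dq']).max().round(4)); c=cam('wrist')
E
python3 chk.py
```

```text
tops [array([ 0.5949, -0.1293,  0.1116]), array([ 0.5959, -0.1296,  0.1108]), array([ 0.621 , -0.1228,  0.1124]), array([ 0.6223, -0.1233,  0.1111]), array([ 0.5956, -0.1333,  0.1117]), array([ 0.5966, -0.1336,  0.1108]), array([ 0.6222, -0.1268,  0.1121]), array([ 0.6231, -0.1265,  0.1123])]
14.45 [ 0.6118 -0.1406  0.0723] [ 0.0208 -0.0266] [0.09 0.21 0.02] 0.34673860864446077 [-0.   0.3 -2. ] 0.0024
14.5 [ 0.6118 -0.1406  0.0723] [ 0.0208 -0.0265] [0.09 0.21 0.02] 0.34718495576222796 [-0.4  0.3 -2.5] 0.0018
14.55 [ 0.6118 -0.1406  0.0722] [ 0.0208 -0.0265] [0.09 0.2  0.02] 0.3449360773702162 [ 0.7  0.6 -2.6] 0.0023
14.6 [ 0.6118 -0.1406  0.0722] [ 0.0208 -0.0265] [0.09 0.2  0.02] 0.34389816603933737 [-0.5  0.4 -3. ] 0.0024
```

Emit:
move_arm(linear=[[-0.001, 0.0005, -0.002]], twist=[[0, 0.2, 0]])

```text
time: 14.73
eef_pos: [0.6111, -0.1402, 0.0706]
tcp_rot: [0.621, 0.784, -0.0, 0.001]
contact_force: [-0.3, -0.4, -3.6]
opening: 0.344
```

```bash
python3 chk.py
```

```text
tops [array([ 0.5943, -0.1293,  0.1096]), array([ 0.5953, -0.1282,  0.1109]), array([ 0.6204, -0.1224,  0.1108]), array([ 0.6216, -0.1227,  0.1099]), array([ 0.595 , -0.1326,  0.1106]), array([ 0.596 , -0.1326,  0.1102]), array([ 0.6217, -0.1267,  0.1101]), array([ 0.6226, -0.1263,  0.1104])]
14.7833 [ 0.6105 -0.1399  0.0698] [ 0.0197 -0.0256] [ 0.08 -0.04  0.02] 0.3488995941867127 [ 0.5 -0.2 -2.6] 0.0096
14.8333 [ 0.6104 -0.1399  0.0697] [ 0.0196 -0.0255] [ 0.06 -0.06  0.02] 0.34314185626438676 [-1.5  0.2 -3. ] 0.0021
14.8833 [ 0.6105 -0.1399  0.0698] [ 0.0197 -0.0256] [ 0.07 -0.04  0.02] 0.34471792010869784 [ 0.4  0.6 -3.6] 0.0029
14.9333 [ 0.6106 -0.1399  0.0699] [ 0.0198 -0.0256] [ 0.08 -0.02  0.01] 0.3475770234897177 [-0.7 -0.3 -2.7] 0.0043
```

Emit:
move_arm(linear=[[0, 0, 0.0003]], twist=[[0, 0, 0]])

```text
time: 15.07
eef_pos: [0.6107, -0.14, 0.0703]
tcp_rot: [0.621, 0.784, -0.001, 0.0]
contact_force: [-0.2, 0.4, -2.2]
opening: 0.347
```

```bash
python3 chk.py; python3 - <<'E'
from m import *
c=cam('wrist'); cv2.imwrite('pics/w12.png',c['img'])
g=c['img'].astype(int); m=(g[...,2]>180)&(g[...,1]<110)&(g[...,0]<110); m[:20]=0;m[205:]=0
v,u=np.nonzero(m); P=jig(fplane(c,u,v,np.full(len(u),.075))); l=cv2.fitLine((P*1000).astype(np.float32),cv2.DIST_HUBER,0,.01,.01).ravel(); print('beam',len(u),l)
c=cam('top'); cv2.imwrite('pics/t12.png',c['img'])
for n in ('scene','top'):
    c=cam(n); W=world_from_depth(c); q=jig(W); z=W[...,2]; d=c['depth']>0
    m=d&(z>.099)&(z<.11)&(np.abs(q[...,1]-.122)<.05)&(np.abs(q[...,0])<.09)
    k=q[m]; print(n,'laser',m.sum(),np.percentile(k,[2,50,98],0).round(4).tolist())
s=get_state(); print(s['time'],s['eef_pos'])
E
```

```text
tops [array([ 0.5939, -0.1291,  0.1092]), array([ 0.5949, -0.1285,  0.1098]), array([ 0.6201, -0.1225,  0.1099]), array([ 0.621 , -0.1221,  0.1103]), array([ 0.5946, -0.1324,  0.1103]), array([ 0.5956, -0.1323,  0.1099]), array([ 0.6213, -0.1264,  0.1098]), array([ 0.6222, -0.1261,  0.11  ])]
15.1167 [ 0.6107 -0.14    0.0704] [ 0.0199 -0.0257] [ 0.08 -0.01  0.02] 0.34639250894859264 [-0.1 -0.1 -2.3] 0.0034
15.1667 [ 0.6108 -0.14    0.0704] [ 0.0199 -0.0258] [ 0.09 -0.    0.02] 0.33992009713300475 [-0.5  0.4 -3. ] 0.0023
15.2167 [ 0.6108 -0.14    0.0704] [ 0.0199 -0.0258] [ 0.08 -0.    0.02] 0.3428303296766942 [-0.5  0.6 -2.8] 0.0017
15.2667 [ 0.6108 -0.14    0.0704] [ 0.0199 -0.0258] [ 0.08 -0.    0.02] 0.3468875461744054 [ 0.4  0.6 -1.2] 0.0017
beam 925 [ 1.6764798e-05 -1.0000000e+00  1.9564753e+01  4.3351498e+01]
scene laser 493 [[-0.0133, 0.0905], [0.0237, 0.122], [0.0577, 0.1509]]
top laser 551 [[-0.0157, 0.0925], [0.0187, 0.1229], [0.0545, 0.1515]]
15.5167 [ 0.61071634 -0.14000832  0.070348  ]
```

View pics/t12.png

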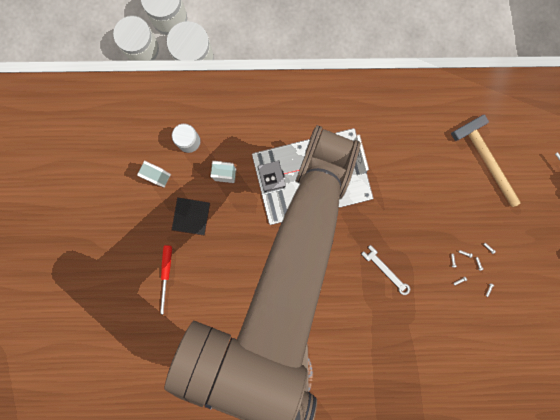

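View pics/w12.png

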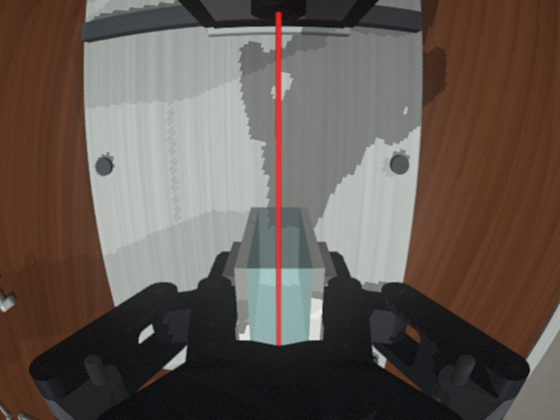

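The cell's top is now at z 0.110. The beam runs through its middle (column 278, cell 236–324), the yaw and tilt errors are under 0.1°, and the laser has not moved. The wrench, screwdriver and can are where they started. I'll hand the job in.

```bash
python3 -c "
from plant import *
print(sign_off()); s=get_state(); print(s['time'],s['eef_pos'],s['opening'])"
```

```text
the job is handed in; nothing more can be done
None
the job is handed in; nothing more can be done
```

I handed the job in at about 15.5 s, with the laser at its end stop and the cell held upright in the beam.

**Laser:** I pushed its rear face with the shut fingertips, and it slid about 64 mm at roughly 3 N. It then stopped dead while the force rose to about 15 N. After I backed off it stayed put. All three cameras put the beam within 2 mm of the target's measured middle.

**Cell:** I gripped the smallest cell on its two frosted faces at 45 N; the opening of about 29.5 mm matches its 30 mm width. I lifted it off the pad, carried it over and lowered it into the beam.

**Last checks:**
- **Position:** the jaw centre was 19.9 mm along the jig's x, against 19.6 mm (wrist camera) to 20.3 mm (top camera) for the beam.
- **Height:** the cell's top was at about 110 mm, which puts its centre at 75 mm, the beam height.
- **Squareness:** yaw and tilt were within 0.1° of the jig's measured axes.
- **Contact:** only the cell's weight showed at the wrist, so it touched nothing but the fingers.
- **Other objects:** the wrench, screwdriver and can looked unmoved in the top view.

**Disagreements:** the top and scene cameras differed by 2–5 mm on the laser's position, so I trusted the beam line itself, where all three cameras agreed within 1 mm. The drawn red line ended about 20 mm short of the target both before and after the push, so I could not see the spot land on the ring. I judged alignment from the measured beam line instead.

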